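# Stand the fluid containers in their spill trays

### The job

Put the four closed fluid containers on the table into the dark steel spill trays that match their shape: the specimen cup upright in the wide round tray, the dropper bottle upright in the small round tray, the square bottle upright in the square tray, and the lying sample tube flat along the long narrow tray. Each must rest on the floor of its own tray, inside the rim; leave the tape roll and the timer where they are.

Things in the scene. Friction and masses are not known exactly. Their poses are not given: they have to be found in the camera images.
- specimen_cup: Loose clear round specimen cup with a white screw lid, standing, about 50 g. 72 mm tall; body 50 mm across at most (slightly tapered), lid 54 mm across from 58 to 72 mm height. Origin: centre of its underside, z up.
- dropper_bottle: Loose slim brown dropper bottle, standing, about 55 g. Round body 33 mm across up to about 55 mm height, then a shoulder and a dark dropper cap 22 mm across up to 106 mm. Origin: centre of its underside, z up.
- square_bottle: Loose white square bottle, standing, about 60 g. Body 44 x 44 mm and 50 mm tall, then a shoulder and a grey ribbed round cap 29 mm across up to 72 mm. Origin: centre of its underside, z up; x and y square to its side faces.
- sample_tube: Loose sample tube lying on its side on the table, about 20 g; it does not roll. 88 mm long along its y axis; white barrel 10 to 13 mm across and 13 mm high, a light-blue cap 17 mm across on the 19 mm at its -y end. Origin: half way along, on its underside.
- wide_round_tray: Fixed round dark steel tray, round recess 66 mm across, outside 74 mm. All four trays: floor 3 mm above the table, rim top 8 mm above the table, rim wall 4 mm thick. Origin: centre of its underside.
- small_round_tray: Fixed round dark steel tray, round recess 49 mm across, outside 57 mm; floor at 3 mm, rim at 8 mm. Origin: centre of its underside.
- square_tray: Fixed square dark steel tray, recess 60 x 60 mm, outside 68 x 68 mm; floor at 3 mm, rim at 8 mm. Origin: centre of its underside; x and y along its sides.
- long_tray: Fixed long narrow dark steel tray, recess 34 mm (x) by 106 mm (y), outside 42 x 114 mm; floor at 3 mm, rim at 8 mm. Origin: centre of its underside; y along its length.
- tape_roll: Bystander: loose tan roll of tape lying flat, 58 mm across, 19 mm high. Stays where it is. Origin: centre of its underside.
- bench_timer: Bystander: loose white countdown timer lying flat, 64 x 62 x 22 mm, with coloured keys on top. Stays where it is. Origin: centre of its underside.

How it is judged:
By the outcome, as a careful person would: the job done as asked, in the order asked, and still so for the second after the job is handed in, with the robot touching nothing.
It also fails if it takes over 90 s, if anything falls off the work surface, if the arm or the gripper's body presses on something with over 40 N, if the wrist force passes 120 N, or if a joint passes its speed limit or range.

### The arm

A 6-joint arm with a two-finger parallel gripper is mounted at the origin on a cart in front of the work surface, level with it; the furniture and walls round the work are solid. World frame = base frame: x ahead of the robot, y to its left, z up, the work surface at z = 0. Lengths are in m, angles in rad, forces in N, time in s.
With the tool pointing down it reaches from about 0.325 to 0.75 m from the base axis. Payload 7.6 kg.
Tool frame: the origin (TCP) lies at the very end of the fingers, on their centre line; the grasp point (between the pads) lies bot.hold_point_z behind it (bot.hold_point_z is the distance from the TCP to the grasp point, in m); y points along the fingers, x is the direction in which the jaws open and shut, and the axes are right-handed (so a half turn about y gives the same grasp; the last joint's range is limited). The gripper opens to 85 mm and grips with 20 to 120 N. Pads are 22 mm wide; open, the fingers measure 114 mm over their backs; the gripper's body (76 mm by 85 mm) begins 54 mm behind the grasp point. The pads swing forward as they close: fully open they stand 13 mm farther back than shut.
Start: joints at [-1.346, 0.052, 1.401, -0, 1.689, -0.07], TCP at [0.153, -0.502, 0.231] pointing down, gripper open.
Joint ranges: [-2.9, 2.9], [-0.91, 2.17], [0.12, 2.37], [-1.06, 4.2], [0.26, 2.73], [-2.93, 2.93]. Speed limits (rad/s): [2.57, 2.57, 3.01, 3.14, 3.14, 3.14].

### API

Orientations are given as a unit quaternion [x, y, z, w].
In Python, from station import bot gives the robot as it stands.
- The arm moves only by the shell command python3 -m pendant 'ROWS' [OPENING] [FORCE]. ROWS is JSON, a list of rows, each a list of 4 numbers: the shift along the world's x, y, z in units of 0.02 m (1.0 is 0.02 m), then the turn about the world's z in units of 0.12 rad (1.0 is 0.12 rad). In form: [[x, y, z, yaw], ...]. A call has 1 to 8 rows; each row shifts and turns the commanded pose from where the row before left it; what a row does not reach is not made up. A row lasts 1/12 s, in which the tool goes at most 41.7 mm and 7.16 degrees, less where a joint would pass 70% of its speed; a pose out of reach is approached as far as the arm can. A call with a number of a shift or a turn outside -1 to 1 is refused whole. A call with a gripper value outside its range is refused whole. OPENING is the closure, from 0 (fully open) to 1 (shut), set as the call begins (- or left out, the last holds). The fingers move at their own pace and stop on an object; FORCE is the grip in N (left out, the last holds). Time passes only in rows, so rows that do not move let the fingers close. It gives the time, the measured TCP pose, the force and the opening at its end, in the units of the state.
- bot.sense(): the state, without advancing time (a new reading comes with each control period).
- bot.grab_frame(name): name is "scene" or "top" or "wrist"; returns a dict with "image" (480x640x3 uint8, red, green, blue), "range_z" (480x640 float32, m along the optical axis (not along the pixel's ray), 0 where there is no reading), "K" (3x3 intrinsics, pixels), "k1" (the pictures are not rectified: a ray, as slopes to the right and down, at radius r is drawn at 1 + k1 r^2 times it, then the intrinsics apply), "world_from_camera" (4x4, takes a point from camera to world coordinates); the wrist camera has in their place "T_tool_cam" (4x4, takes a point from camera to tool coordinates, whose origin is the TCP and whose axes are the tool frame's). Camera axes: x right, y up, looking along -z (the intrinsics and any distortion apply to the point x, -y, -z); pixel columns grow to the right and rows downward; lengths in m; the calibration is good to about 2 mm. A picture is of the moment at which its call begins: read the wrist's pose just before it.
- bot.close_job(): hands the job in, once; it reports no verdict.
Trained networks look in the newest picture that a camera, given by its name, has taken for a name from the list of things; names that differ only in an ending like _2 or _b are one class to them, and where a whole thing is asked for, a point or a joint stands for the part that bears it (a point fixed in the world has none). Each returns a list of dicts, best first, with "confidence" (0 to 1); they miss things now and then, are a little off and sometimes report something else, mostly with a low value. They report only what shows in the picture. A call takes as long as a camera call.
- bot.regions_of(name, camera): "mask" (480x640 bool, what is visible of it) and "box" ([left, top, right, bottom] in pixels, round what is visible of it).
- bot.tip_of(name, camera): "pixel" ([column, row] in pixels: a listed point, or the origin of a listed thing).
The state is a dict: "time_s": time; "q": joint angles; "qd": joint speeds; "tau": joint torques, N m; "position": TCP position; "tcp_rot": TCP orientation; "contact_force": force on the tool from outside, world axes, zero at the start; "wrist_torque": the same for the moment, N m; "width": finger opening in m.
Only numpy, scipy, OpenCV 4.12 (cv2) and the standard library are available. Lean on these libraries where they do the work, as an engineer would, in place of code of your own. Each camera call takes 0.05 s, during which the arm holds its last target.

## Working session

There is one attempt and no reset: what is moved stays moved. The work goes in short steps, Python scripts to look and compute and a shell command to move; the robot and the scene stay as the last step left them, time stands still between calls to the robot, and variables do not carry over. Pictures are saved under pics/ and viewed, and the job is handed in when it is done.

```bash
ls; mkdir -p pics
cat > h.py <<'E'
import numpy as np,cv2
from station import bot
def save(f,n): cv2.imwrite(f'pics/{n}.png',cv2.cvtColor(f['image'],cv2.COLOR_RGB2BGR))
def rays(f,px):
    K=np.array(f['K']);k=f['k1'];px=np.atleast_2d(px).astype(float)
    d=np.stack([(px[:,0]-K[0,2])/K[0,0],(px[:,1]-K[1,2])/K[1,1]],1);u=d.copy()
    for _ in range(20): u=d/(1+k*(u**2).sum(1,keepdims=True))
    return np.stack([u[:,0],-u[:,1],-np.ones(len(u))],1)
def T(f,s=None):
    if 'world_from_camera' in f: return np.array(f['world_from_camera'])
    from scipy.spatial.transform import Rotation as R
    M=np.eye(4);M[:3,:3]=R.from_quat(s['tcp_rot']).as_matrix();M[:3,3]=s['position'];return M@np.array(f['T_tool_cam'])
def cloud(f,mask,s=None):
    r,c=np.nonzero(mask&(f['range_z']>0));M=T(f,s)
    p=rays(f,np.stack([c,r],1))*f['range_z'][r,c][:,None]
    return p@M[:3,:3].T+M[:3,3]
def plane(f,px,z,s=None):
    M=T(f,s);d=rays(f,px)@M[:3,:3].T;o=M[:3,3];return o+d*((z-o[2])/d[:,2])[:,None]
E
python3 - <<'E'
from h import *
s=bot.sense();print(s['position'],s['tcp_rot'],s['width'],bot.hold_point_z)
N="specimen_cup dropper_bottle square_bottle sample_tube wide_round_tray small_round_tray square_tray long_tray tape_roll bench_timer".split()
for cam in('top','scene'):
    f=bot.grab_frame(cam);save(f,cam+'0');print(cam,T(f)[:3,3])
    for n in N:
        for r in bot.regions_of(n,cam)[:2]:
            p=cloud(f,r['mask']);zt=np.percentile(p[:,2],98) if len(p) else 0
            if len(p)==0: print(n,r['box']);continue
            q=p[p[:,2]>zt-.006][:,:2].astype(np.float32);rc=cv2.minAreaRect(q)
            print(n,round(r['confidence'],2),[int(b) for b in r['box']],'ztop %.4f'%zt,'rect',np.round(rc[0],4),np.round(rc[1],4),round(rc[2],1))
E
```

```text
pics
[ 0.15248957 -0.5020306   0.23045792] [-0.56764822  0.42157428 -0.42069843  0.56838672] 0.08505252861581622 0.0187
top [0.42257828 0.12718753 0.86355643]
specimen_cup 0.74 [324, 147, 357, 185] ztop 0.0738 rect [0.6629 0.1075] [0.0277 0.0281] 64.3
specimen_cup 0.7 [334, 204, 381, 245] ztop 0.0099 rect [0.561  0.0758] [0.0743 0.0729] 63.9
dropper_bottle 0.69 [276, 278, 299, 297] ztop 0.1058 rect [0.4458 0.1906] [0.0094 0.0094] 1.1
square_bottle 0.6 [323, 148, 357, 183] ztop 0.0739 rect [0.6629 0.1075] [0.0277 0.0281] 64.3
sample_tube 0.65 [387, 211, 438, 237] ztop 0.0179 rect [ 0.5636 -0.0232] [0.0847 0.015 ] 72.7
wide_round_tray 0.76 [334, 202, 378, 245] ztop 0.0099 rect [0.5611 0.075 ] [0.0744 0.0755] 89.8
small_round_tray 0.97 [405, 273, 439, 310] ztop 0.0105 rect [ 0.4478 -0.0423] [0.0589 0.0576] 1.0
square_tray 0.84 [186, 256, 239, 309] ztop 0.0102 rect [0.4519 0.3249] [0.0712 0.0711] 29.2
long_tray 0.91 [252, 199, 321, 253] ztop 0.0103 rect [0.5581 0.2015] [0.1172 0.0451] 61.7
tape_roll 0.91 [387, 148, 417, 184] ztop 0.0214 rect [ 0.6666 -0.0015] [0.0568 0.0566] 28.0
bench_t
[... 550 characters left out ...]
0.1021 rect [0.4418 0.1903] [0.0117 0.0086] 46.3
square_bottle 0.56 [274, 180, 302, 223] ztop 0.0727 rect [0.6594 0.108 ] [0.0299 0.0275] 11.5
sample_tube 0.58 [355, 202, 405, 223] ztop 0.0168 rect [ 0.561  -0.0234] [0.086  0.0162] 71.7
small_round_tray 0.6 [412, 226, 450, 252] ztop 0.0102 rect [ 0.4454 -0.0432] [0.0586 0.061 ] 44.0
square_tray 0.91 [220, 311, 285, 356] ztop 0.0092 rect [0.4489 0.3248] [0.0728 0.0727] 29.2
long_tray 0.61 [242, 247, 319, 273] ztop 0.0099 rect [0.5546 0.2001] [0.1168 0.0494] 61.9
tape_roll 0.93 [318, 180, 350, 205] ztop 0.0212 rect [ 0.6632 -0.0035] [0.054  0.0615] 51.1
bench_timer 0.91 [334, 327, 397, 372] ztop 0.0223 rect [0.3156 0.2244] [0.0479 0.0612] 20.4
```

View pics/top0.png

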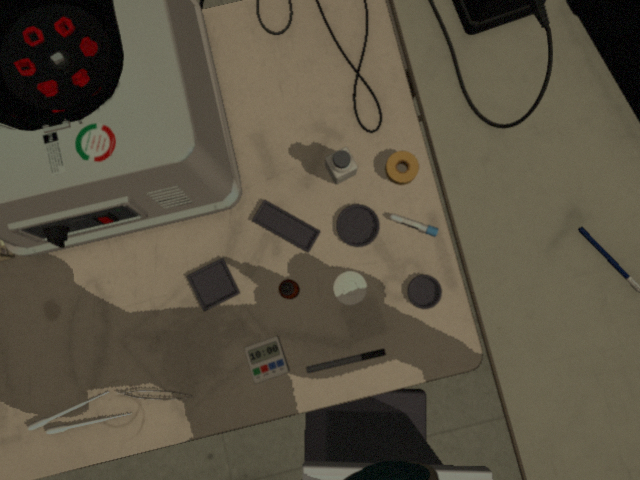

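View pics/scene0.png

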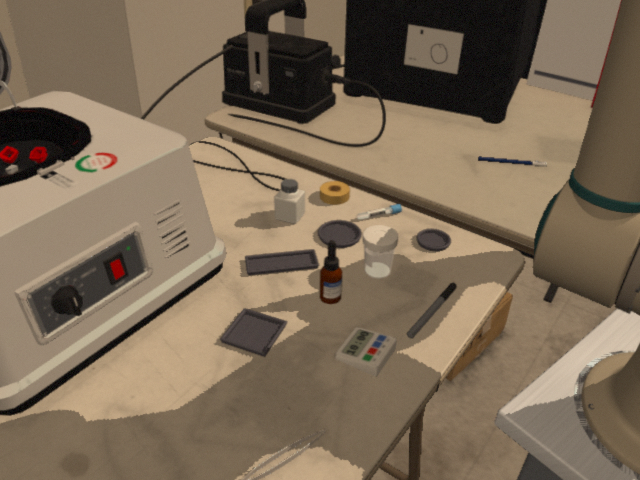

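Run:
```python
from h import *
f=bot.grab_frame('top')
allp=np.ones((480,640),bool)
p=cloud(f,allp)
# table height bias
t=p[(abs(p[:,0]-.5)<.02)&(abs(p[:,1]-.02)<.02)];print('table z',np.median(t[:,2]),t[:,2].std())
def near(x,y,r,z0,z1):
    q=p[(np.hypot(p[:,0]-x,p[:,1]-y)<r)&(p[:,2]>z0)&(p[:,2]<z1)];rc=cv2.minAreaRect(q[:,:2].astype(np.float32));print(len(q),np.round(rc[0],4),np.round(rc[1],4),round(rc[2],1))
near(.446,.089,.045,.06,.08)  # cup lid
near(.663,.108,.045,.068,.08) # sq cap
near(.663,.108,.045,.035,.06) # sq body
near(.446,.19,.03,.098,.12)
near(.446,.19,.03,.03,.12)
m=bot.regions_of('sample_tube','top')[0]['mask']
q=cloud(f,m);q=q[q[:,2]>.008];c=q[:,:2].mean(0);u=np.linalg.svd(q[:,:2]-c,full_matrices=False)[2][0];a=(q[:,:2]-c)@u
print('tube axis',u,'range',a.min(),a.max(),'mid',c+u*(a.min()+a.max())/2)
rgb=f['image'][m&(f['range_z']>0)]
```

```text
table z -0.0006595201720273058 0.0014884555719924082
912 [0.4486 0.0891] [0.053  0.0535] 1.4
233 [0.6637 0.1072] [0.0285 0.0278] 31.1
420 [0.6636 0.1071] [0.0453 0.0446] 29.1
42 [0.4458 0.1907] [0.0094 0.0095] 1.9
326 [0.4451 0.1902] [0.0313 0.032 ] 1.7
tube axis [0.32275972 0.94648094] range -0.04114861644157256 0.04313106334119276 mid [ 0.56562145 -0.02198869]
```

Run:
```python
from h import *
from scipy.spatial.transform import Rotation as R
s=bot.sense();M=R.from_quat(s['tcp_rot']).as_matrix();print(np.round(M,3));print('jaw yaw',np.degrees(np.arctan2(M[1,0],M[0,0])))
f=bot.grab_frame('wrist');print(np.round(f['T_tool_cam'],3));save(f,'w0')
f=bot.grab_frame('top');p=cloud(f,np.ones((480,640),bool))
def dist(x,y,zmin):
    q=p[(p[:,2]>zmin)&(p[:,0]<.9)&(p[:,0]>.1)&(p[:,1]>.15)&(p[:,1]<.7)]
    d=np.hypot(q[:,0]-x,q[:,1]-y);i=d.argmin();print('nearest',zmin,d[i],q[i])
for z in(.03,.12,.2):dist(.452,.325,z) if z>.03 else 0;dist(.558,.2015,z)
for n in('long_tray','square_tray','wide_round_tray','small_round_tray'):
    m=bot.regions_of(n,'top')[0]['mask'];q=cloud(f,m);q=q[(q[:,2]<.02)];rc=cv2.minAreaRect(q[:,:2].astype(np.float32));b=cv2.boxPoints(rc)
    print(n,rc[0],np.round(b[1]-b[0],4),np.round(b[2]-b[1],4),'cent',q.mean(0))
```

```text
[[ 0.291  0.     0.957]
 [-0.957 -0.     0.291]
 [ 0.    -1.    -0.   ]]
jaw yaw -73.10910790516341
[[ 1.     0.002 -0.001 -0.001]
 [-0.002  0.305 -0.952 -0.142]
 [-0.001  0.952  0.305  0.078]
 [ 0.     0.     0.     1.   ]]
nearest 0.03 0.08750173155293525 [0.59756189 0.27954748 0.04047921]
nearest 0.12 0.13114723465986716 [0.5816027  0.34506832 0.12155887]
nearest 0.12 0.10906476148773198 [0.61099262 0.29682526 0.1223685 ]
nearest 0.2 0.1426144635878796 [0.58763047 0.36908243 0.20047268]
nearest 0.2 0.12058622581152986 [0.61988949 0.30499265 0.20255176]
long_tray (0.5574770569801331, 0.20146970450878143) [ 0.0387 -0.02  ] [0.0531 0.1029] cent [0.55804848 0.20163771 0.00383717]
square_tray (0.4518672525882721, 0.326189249753952) [ 0.0356 -0.0633] [0.0641 0.036 ] cent [0.45125233 0.32532951 0.00385904]
wide_round_tray (0.5614579319953918, 0.07458526641130447) [ 0.0546 -0.0508] [0.0513 0.0551] cent [0.56205523 0.07437364 0.00381345]
small_round_tray (0.448322057723999, -0.042961616069078445) [ 0.0527 -0.0263] [0.0252 0.0505] cent [ 0.44788182 -0.04358212  0.0041228 ]
```

```bash
python3 -m pendant '[[0.5,1,0,0.33],[0.5,1,0,0.33],[0.5,1,0,0.33],[0.5,1,0,0.33],[0.5,1,0,0.33],[0.5,1,0,0.33],[0.5,1,0,0.33],[0.5,1,0,0.33]]' 0
python3 -m pendant '[[0.5,1,0,0.33],[0.5,1,0,0.33],[0.5,1,0,0.33],[0.5,1,0,0.33],[0.5,1,0,0.33],[0.5,1,0,0.33],[0.5,1,0,0.33],[0.5,1,0,0.33]]'
python3 -m pendant '[[0.5,1,0,0.33],[0.5,1,0,0.33],[0.5,1,0,0.33],[0.5,1,0,0.33],[0.5,1,0,0.33],[0.5,1,0,0.33],[0.5,1,0,0.33],[0.5,1,0,0.33]]'
```

```text
time_s: 2.17
position: [0.2329, -0.3414, 0.2314]
tcp_rot: [0.628, -0.326, 0.326, -0.628]
contact_force: [0.2, -0.2, 0.3]
width: 0.0854
time_s: 2.83
position: [0.3129, -0.1814, 0.2315]
tcp_rot: [0.671, -0.222, 0.223, -0.671]
contact_force: [0.2, -0.1, -0.1]
width: 0.0853
time_s: 3.5
position: [0.3929, -0.0213, 0.2315]
tcp_rot: [0.698, -0.114, 0.114, -0.698]
contact_force: [-0.3, -0.5, -0.1]
width: 0.0857
```

```bash
python3 -m pendant '[[0.46,0.92,-0.5,0],[0.46,0.92,-0.5,0],[0.46,0.92,-0.5,0],[0.46,0.92,-0.5,0],[0.46,0.92,0,0],[0.48,0.92,0,0],[0,0,0,0]]'
python3 - <<'E'
from h import *
s=bot.sense();f=bot.grab_frame('wrist');save(f,'w1')
for n in('specimen_cup','dropper_bottle','wide_round_tray','sample_tube'):
    for r in bot.regions_of(n,'wrist')[:2]:
        p=cloud(f,r['mask'],s)
        if len(p): zt=np.percentile(p[:,2],97);q=p[p[:,2]>zt-.01];rc=cv2.minAreaRect(q[:,:2].astype(np.float32));print(n,r['confidence'],r['box'],zt,rc)
E
```

```text
time_s: 4.08
position: [0.4488, 0.0904, 0.191]
tcp_rot: [-0.698, 0.114, -0.114, 0.698]
contact_force: [-0.2, 0.6, -0.5]
width: 0.085
specimen_cup 0.8 [274.3, 192.1, 358.1, 274.4] 0.07266205670686461 ((0.4472082555294037, 0.08842659741640091), (0.05466088280081749, 0.054112229496240616), 81.970947265625)
dropper_bottle 0.66 [240.0, 73.6, 291.0, 119.7] 0.10470435959554282 ((0.4440799355506897, 0.18953146040439606), (0.011108718812465668, 0.010905694216489792), 45.72593307495117)
wide_round_tray 0.7 [403.6, 142.2, 497.2, 237.7] 0.008829589159222679 ((0.559544026851654, 0.07366344332695007), (0.0758216455578804, 0.07605577260255814), 13.333622932434082)
sample_tube 0.8 [466.9, 243.4, 491.8, 335.2] 0.01604854889948212 ((0.5633953809738159, -0.021527107805013657), (0.08325088769197464, 0.015186483971774578), 70.91918182373047)
```

View pics/w1.png

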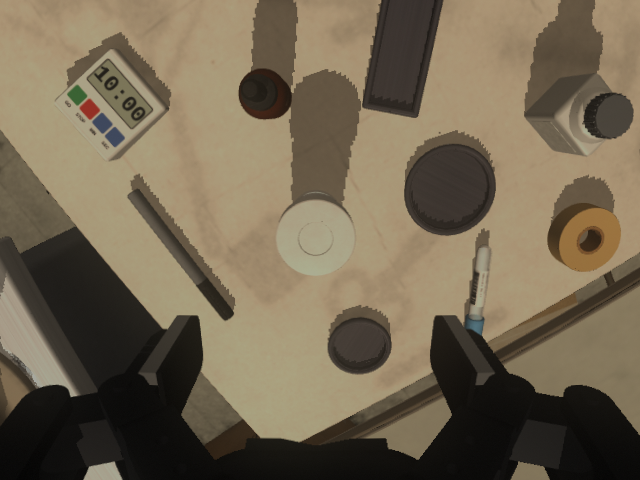

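```bash
python3 -m pendant '[[-0.05,-0.08,-0.95,0],[0,0,-0.95,0],[0,0,-0.95,0],[0,0,-0.95,0],[0,0,-0.95,0],[0,0,-0.95,0],[0,0,-0.95,0],[0,0,-0.75,0]]' 
python3 -m pendant '[[0,0,0,0],[0,0,0,0],[0,0,0,0],[0,0,0,0],[0,0,0,0],[0,0,0,0],[0,0,0,0],[0,0,0,0]]' 1 25
```

```text
time_s: 5.0
position: [0.4466, 0.0856, 0.0421]
tcp_rot: [0.698, -0.115, 0.115, -0.698]
contact_force: [-0.7, 0.0, -0.3]
width: 0.0853
time_s: 5.67
position: [0.4481, 0.0866, 0.0446]
tcp_rot: [-0.698, 0.114, -0.115, 0.698]
contact_force: [0.4, 0.7, 6.1]
width: 0.0527
```

```bash
python3 -m pendant '[[0,0,0.5,0],[0,0,0.5,0],[0,0,0.5,0],[0,0,0.5,0],[0,0,0,0],[0,0,0,0]]'
python3 - <<'E'
from h import *
s=bot.sense();f=bot.grab_frame('wrist');save(f,'w2');print(s['position'],s['width'],s['contact_force'])
for n in('specimen_cup','wide_round_tray'):
    for r in bot.regions_of(n,'wrist')[:2]:
        p=cloud(f,r['mask'],s)
        if len(p): zt=np.percentile(p[:,2],97);q=p[p[:,2]>zt-.01];rc=cv2.minAreaRect(q[:,:2].astype(np.float32));print(n,r['confidence'],r['box'],zt,rc)
E
```

```text
time_s: 6.17
position: [0.4476, 0.0865, 0.0842]
tcp_rot: [-0.698, 0.114, -0.115, 0.698]
contact_force: [0.1, -0.1, -0.0]
width: 0.0525
[0.44762245 0.08650326 0.08419295] 0.05250873804214949 [ 0.06858202 -0.12222257 -0.03301839]
specimen_cup 0.91 [237.1, 234.8, 396.8, 419.9] 0.11215926956247205 ((0.4479305148124695, 0.08853977173566818), (0.056026846170425415, 0.05231078341603279), 71.84042358398438)
```

View pics/w2.png

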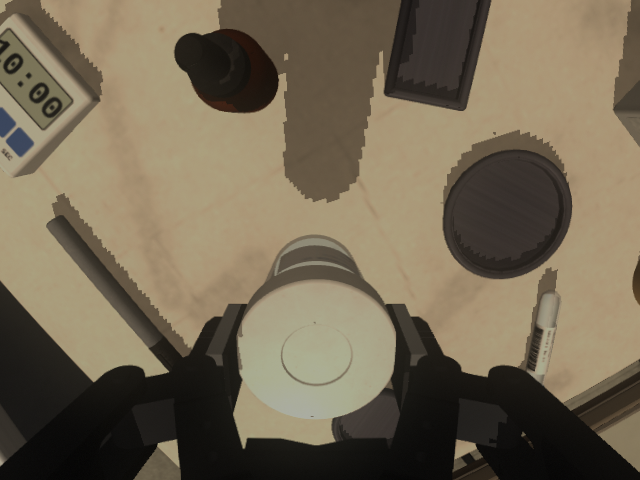

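```bash
python3 -m pendant '[[0.9,-0.12,0,0],[0.9,-0.12,0,0],[0.9,-0.12,0,0],[0.9,-0.12,0,0],[0.9,-0.12,0,0],[0.9,-0.12,0,0],[0.23,0,0,0],[0,0,0,0]]' 
python3 -m pendant '[[0,0,-0.5,0],[0,0,-0.4,0],[0,0,-0.3,0],[0,0,-0.2,0],[0,0,-0.2,0],[0,0,-0.1,0],[0,0,-0.05,0],[0,0,0,0]]'
python3 - <<'E'
from h import *
s=bot.sense();f=bot.grab_frame('wrist');save(f,'w3');print(s['position'],s['contact_force'])
for n in('specimen_cup','wide_round_tray'):
    for r in bot.regions_of(n,'wrist')[:2]:
        p=cloud(f,r['mask'],s)
        if len(p): zt=np.percentile(p[:,2],97);q=p[p[:,2]>zt-.01];rc=cv2.minAreaRect(q[:,:2].astype(np.float32));print(n,r['confidence'],r['box'],zt,rc)
E
```

```text
time_s: 6.98
position: [0.5599, 0.0719, 0.0823]
tcp_rot: [0.698, -0.115, 0.114, -0.698]
contact_force: [-0.2, -0.0, -1.0]
width: 0.0524
time_s: 7.65
position: [0.5597, 0.0721, 0.0483]
tcp_rot: [0.698, -0.115, 0.115, -0.698]
contact_force: [0.2, 0.1, -0.0]
width: 0.0528
[0.55974157 0.07206173 0.04830957] [ 0.18083896  0.08178495 -0.04973312]
specimen_cup 0.92 [234.8, 236.3, 398.1, 418.3] 0.07627451210213243 ((0.560054361820221, 0.07411416620016098), (0.055988606065511703, 0.0531642846763134), 71.73744201660156)
wide_round_tray 0.95 [237.6, 199.4, 391.3, 304.2] 0.008940962725153314 ((0.5642457008361816, 0.08479076623916626), (0.0530645027756691, 0.07609189301729202), 68.59577941894531)
wide_round_tray 0.38 [440.0, 73.4, 638.7, 234.4] 0.07210014500452518 ((0.6614425778388977, 0.1067696362733841), (0.029630549252033234, 0.030391201376914978), 75.16234588623047)
```

View pics/w3.png

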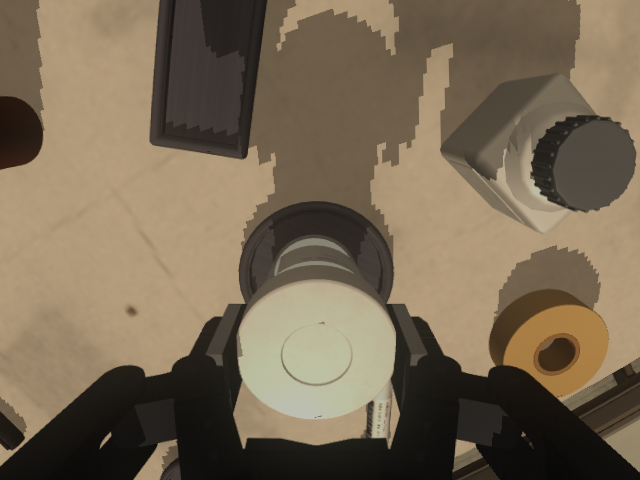

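```bash
python3 -m pendant '[[0,0,-0.05,0],[0,0,0,0]]'
python3 -m pendant '[[0,0,0,0],[0,0,0,0],[0,0,0,0],[0,0,0,0],[0,0,0,0],[0,0,0,0]]' 0
python3 -m pendant '[[0,0,0.5,0],[0,0,0.9,0],[0,0,0.9,0],[0,0,0.9,0],[0,0,0.9,0],[0,0,0.9,0]]'
```

```text
time_s: 7.97
position: [0.5601, 0.0721, 0.0478]
tcp_rot: [-0.698, 0.114, -0.115, 0.698]
contact_force: [0.9, 1.1, -0.3]
width: 0.0528
time_s: 8.47
position: [0.5597, 0.072, 0.0473]
tcp_rot: [0.698, -0.115, 0.115, -0.698]
contact_force: [0.1, 0.2, -0.4]
width: 0.0855
time_s: 8.97
position: [0.5598, 0.072, 0.1492]
tcp_rot: [-0.698, 0.114, -0.115, 0.698]
contact_force: [-0.5, -0.4, -0.6]
width: 0.0853
```

```bash
python3 -m pendant '[[-0.9,0.9,0,0],[-0.9,0.9,0,0],[-0.9,0.9,0,0],[-0.9,0.9,0,0],[-0.9,0.9,0,0],[-0.9,0.9,0,0],[-0.35,0.4,0,0],[0,0,0,0]]'
python3 - <<'E'
from h import *
s=bot.sense();f=bot.grab_frame('wrist');save(f,'w4');print(s['position'],s['contact_force'])
for n in('specimen_cup','dropper_bottle','small_round_tray'):
    for r in bot.regions_of(n,'wrist')[:1]:
        p=cloud(f,r['mask'],s)
        if len(p):
          for lo,hi in((.002,.012),(.03,.056),(.058,.07),(.07,.08),(.08,.09),(.09,.1),(.1,.11)):
            q=p[(p[:,2]>lo)&(p[:,2]<hi)]
            if len(q)>5: rc=cv2.minAreaRect(q[:,:2].astype(np.float32));print(n,r['confidence'],lo,rc)
E
```

```text
time_s: 9.63
position: [0.4439, 0.1894, 0.1482]
tcp_rot: [-0.698, 0.113, -0.114, 0.698]
contact_force: [1.0, -0.0, -0.5]
width: 0.0851
[0.44389768 0.1893992  0.14821867] [ 0.9519939  -0.03500247 -0.50239954]
specimen_cup 0.74 0.002 ((0.5529307126998901, 0.08837802708148956), (0.039232999086380005, 0.012938477098941803), 24.59663963317871)
specimen_cup 0.74 0.03 ((0.5533608794212341, 0.09116218984127045), (0.04203319922089577, 0.01523054949939251), 19.23797035217285)
specimen_cup 0.74 0.058 ((0.5564353466033936, 0.0946464017033577), (0.04814757779240608, 0.01579936407506466), 8.023188591003418)
specimen_cup 0.74 0.07 ((0.5629807710647583, 0.07784442603588104), (0.0449334979057312, 0.055435530841350555), 34.13833999633789)
dropper_bottle 0.65 0.002 ((0.44812139868736267, 0.19907161593437195), (0.012669863179326057, 0.03195996209979057), 67.17180633544922)
dropper_bottle 0.65 0.03 ((0.44487789273262024, 0.19278955459594727), (0.026926005259156227, 0.03256058320403099), 74.74430847167969)
dropper_bottle 0.65 0.058 ((0.4462769031524658, 0.1955576241016388), (0.010939013212919235, 0.02208629623055458), 68.98575592041016)
dropper_bottle 0.65 0.07 ((0.44439995288848877, 0.19086657464504242), (0.02003534696996212, 0.02147476002573967), 72.57008361816406)
dropper_bottle 0.65 0.08 ((0.4453631639480591, 0.1936330646276474), (0.005002269987016916, 0.011594060808420181), 70.81613159179688)
dropper_bottle 0.65 0.09 ((0.44438615441322327, 0.19285324215888977), (0.006014527752995491, 0.011566617526113987), 87.16590881347656)
dropper_bottle 0.65 0.1 ((0.44429516792297363, 0.19047389924526215), (0.009468409232795238, 0.01075071096420288), 69.2605209350586)
small_round_tray 0.82 0.002 ((0.45555806159973145, -0.03099643811583519), (0.028599651530385017, 0.048791076987981796), 43.04743576049805)
```

View pics/w4.png

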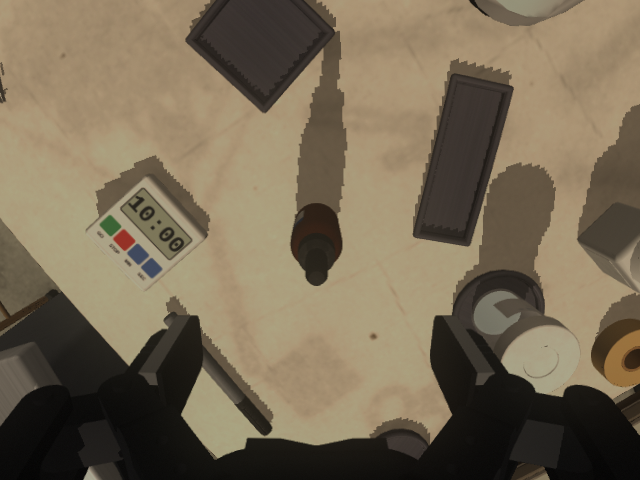

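```bash
python3 -m pendant '[[0.03,-0.03,-0.9,0],[0,0,-0.9,0],[0,0,-0.9,0],[0,0,-0.9,0],[0,0,-0.9,0],[0,0,-0.7,0],[0,0,-0.3,0],[0,0,0,0]]' 
python3 -m pendant '[[0,0,0,0],[0,0,0,0],[0,0,0,0],[0,0,0,0],[0,0,0,0],[0,0,0,0],[0,0,0,0],[0,0,0,0]]' 1 25
python3 -m pendant '[[0,0,0.5,0],[0,0,0.5,0],[0,0,0.5,0],[0,0,0.5,0],[0,0,0,0],[0,0,0,0]]'
python3 - <<'E'
from h import *
s=bot.sense();f=bot.grab_frame('wrist');save(f,'w5');print(s['position'],s['contact_force'])
for n in('dropper_bottle',):
    for r in bot.regions_of(n,'wrist')[:1]:
        p=cloud(f,r['mask'],s)
        zt=np.percentile(p[:,2],99);q=p[p[:,2]>zt-.006];print(n,r['box'],zt,cv2.minAreaRect(q[:,:2].astype(np.float32)))
E
```

```text
time_s: 10.5
position: [0.4449, 0.1865, 0.0358]
tcp_rot: [0.698, -0.116, 0.114, -0.697]
contact_force: [-0.0, 0.0, 1.0]
width: 0.086
time_s: 11.17
position: [0.4458, 0.1877, 0.0382]
tcp_rot: [-0.697, 0.114, -0.115, 0.698]
contact_force: [-1.0, 2.0, 5.9]
width: 0.0319
time_s: 11.67
position: [0.4459, 0.1876, 0.0783]
tcp_rot: [-0.697, 0.114, -0.115, 0.698]
contact_force: [1.0, -0.3, -0.8]
width: 0.0316
[0.44589178 0.1875624  0.07828353] [ 0.9679588  -0.32622209 -0.82295269]
dropper_bottle [275.6, 254.9, 360.1, 445.7] 0.14464244489766026 ((0.44984081387519836, 0.19225645065307617), (0.011579488404095173, 0.011573608964681625), 71.38994598388672)
```

View pics/w5.png

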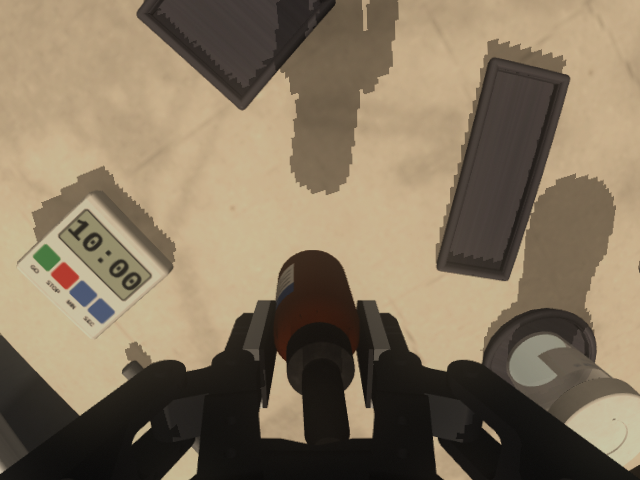

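```bash
python3 -m pendant '[[0,-0.5,0,0],[0,-0.9,0,0],[0,-0.9,0,0],[0,-0.9,0,0],[0,-0.9,0,0],[0,-0.9,0,0],[0,-0.9,0,0],[0,-0.9,0,0]]' 
python3 -m pendant '[[0.1,-0.9,0,0],[0,-0.9,0,0],[0,-0.9,0,0],[0,-0.9,0,0],[0,-0.79,0,0],[0,-0.5,0,0],[0,0,0,0],[0,0,0,0]]'
python3 - <<'E'
from h import *
s=bot.sense();f=bot.grab_frame('wrist');save(f,'w6');print(s['position'],s['contact_force'])
for n in('dropper_bottle','small_round_tray'):
    for r in bot.regions_of(n,'wrist')[:1]:
        p=cloud(f,r['mask'],s)
        for lo,hi in((.002,.012),(.04,.05),(.05,.06),(.06,.07),(.07,.08),(.08,.09),(.09,.1)):
            q=p[(p[:,2]>lo)&(p[:,2]<hi)]
            if len(q)>5: rc=cv2.minAreaRect(q[:,:2].astype(np.float32));print(n,r['confidence'],lo,rc,q[:,0].min(),q[:,0].max())
E
```

```text
time_s: 12.43
position: [0.4447, 0.0499, 0.0767]
tcp_rot: [0.698, -0.115, 0.114, -0.698]
contact_force: [-0.3, 0.4, -0.7]
width: 0.0314
time_s: 13.1
position: [0.4471, -0.0465, 0.077]
tcp_rot: [-0.698, 0.115, -0.115, 0.698]
contact_force: [0.5, -0.5, -0.6]
width: 0.0317
[ 0.44706173 -0.04654686  0.07701459] [ 0.47228892 -0.46879071 -0.57541947]
dropper_bottle 0.73 0.04 ((0.4478336572647095, -0.03426755964756012), (0.012649877928197384, 0.03218553587794304), 77.6635971069336) 0.43076109051821204 0.46220347895550695
dropper_bottle 0.73 0.05 ((0.4483377933502197, -0.034175120294094086), (0.01228803489357233, 0.031796202063560486), 77.65261840820312) 0.4315205008373564 0.46256585007652257
dropper_bottle 0.73 0.06 ((0.44909435510635376, -0.034298330545425415), (0.012410127557814121, 0.03222132474184036), 75.76116943359375) 0.4319862265434289 0.4631838201052999
dropper_bottle 0.73 0.07 ((0.4501447081565857, -0.0340828076004982), (0.011273011565208435, 0.031288012862205505), 72.46163940429688) 0.43352935434317535 0.4633697885056625
dropper_bottle 0.73 0.08 ((0.4475140869617462, -0.04054827243089676), (0.02519156225025654, 0.033128075301647186), 79.69485473632812) 0.4289639604324422 0.46369762388502606
dropper_bottle 0.73 0.09 ((0.4481520652770996, -0.04085688292980194), (0.025065509602427483, 0.03122139349579811), 77.126220703125) 0.4315120590431699 0.46320555374091116
small_round_tray 0.92 0.002 ((0.4479964077472687, -0.03872762620449066), (0.048464760184288025, 0.05968749523162842), 71.9198989868164) 0.41646647530869013 0.4757592737662572
```

View pics/w6.png

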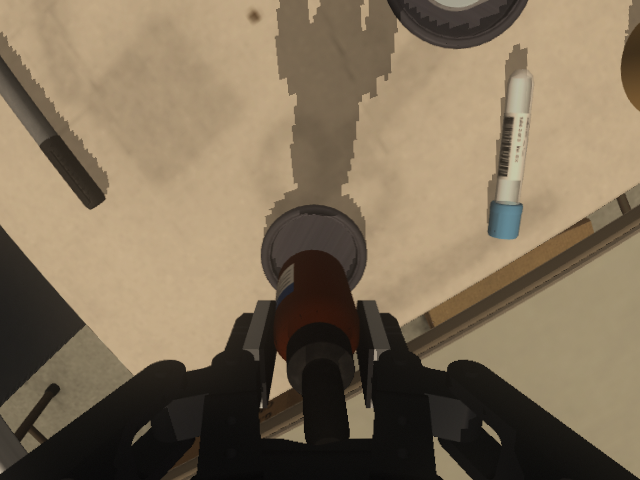

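```bash
python3 -m pendant '[[0,0,-0.5,0],[0,0,-0.4,0],[0,0,-0.3,0],[0,0,-0.2,0],[0,0,-0.2,0],[0,0,-0.1,0],[0,0,-0.1,0],[0,0,0,0]]'
```

```text
time_s: 13.92
position: [0.4475, -0.0464, 0.0414]
tcp_rot: [-0.698, 0.115, -0.115, 0.698]
contact_force: [-0.1, 0.5, -0.6]
width: 0.0313
```

```bash
python3 -m pendant '[[0,0,-0.07,0],[0,0,0,0],[0,0,0,0]]' 
python3 -m pendant '[[0,0,0,0],[0,0,0,0],[0,0,0,0],[0,0,0,0],[0,0,0,0],[0,0,0,0]]' 0.2
python3 - <<'E'
from h import *
s=bot.sense();f=bot.grab_frame('wrist');save(f,'w7');print(s['position'],s['contact_force'],s['width'])
E
```

```text
time_s: 14.17
position: [0.4478, -0.0464, 0.0411]
tcp_rot: [-0.698, 0.114, -0.115, 0.698]
contact_force: [-4.1, 1.5, 8.3]
width: 0.0313
time_s: 14.67
position: [0.4473, -0.0464, 0.0398]
tcp_rot: [0.698, -0.115, 0.115, -0.698]
contact_force: [-0.3, 0.8, -0.0]
width: 0.068
[ 0.44733614 -0.04635742  0.03984067] [-0.31026436  0.76167119 -0.01215684] 0.06801848914386444
```

View pics/w7.png

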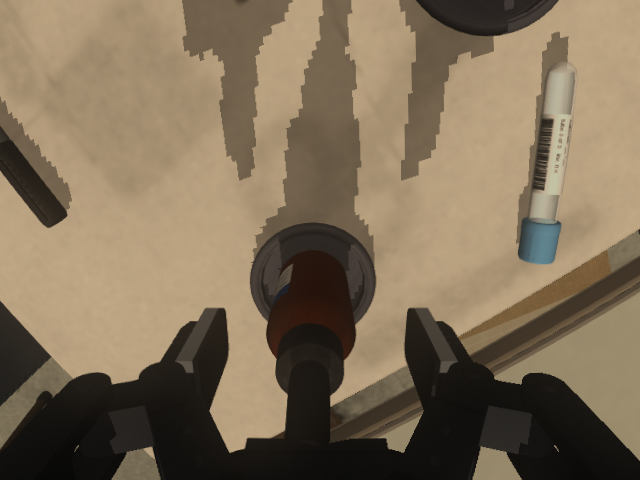

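```bash
python3 -m pendant '[[0,0,0.6,0],[0,0,0.9,0],[0,0,0.9,0],[0,0,0.9,0],[0,0,0.9,0],[0,0,0.9,0],[0,0,0.9,0]]' 0
python3 -m pendant '[[0.9,0.64,0,0.6],[0.9,0.64,0,0.6],[0.9,0.64,0,0.6],[0.9,0.64,0,0.6],[0.9,0.64,0,0.6],[0.9,0.64,0,0.6],[0.9,0.64,0,0.6],[0.9,0.64,0,0.6]]'
python3 -m pendant '[[0.9,0.64,0,0.6],[0.9,0.64,0,0.6],[0.9,0.64,0,0.6],[0.9,0.64,0,0.35],[0,0,0,0],[0,0,0,0]]'
python3 - <<'E'
from h import *
from scipy.spatial.transform import Rotation as R
s=bot.sense();f=bot.grab_frame('wrist');save(f,'w8');print(s['position'],s['q'])
M=R.from_quat(s['tcp_rot']).as_matrix();print(np.degrees(np.arctan2(M[1,0],M[0,0])))
for r in bot.regions_of('square_bottle','wrist')[:1]:
    p=cloud(f,r['mask'],s)
    for lo,hi in((.01,.03),(.03,.055),(.066,.08)):
        q=p[(p[:,2]>lo)&(p[:,2]<hi)]
        if len(q)>5: print(r['confidence'],lo,cv2.minAreaRect(q[:,:2].astype(np.float32)))
E
```

```text
time_s: 15.3
position: [0.4472, -0.0463, 0.1608]
tcp_rot: [0.698, -0.115, 0.115, -0.698]
contact_force: [-0.3, 0.1, -0.7]
width: 0.0856
time_s: 15.97
position: [0.5921, 0.0568, 0.1596]
tcp_rot: [-0.701, -0.089, 0.09, 0.701]
contact_force: [0.2, -0.3, 0.8]
width: 0.0854
time_s: 16.47
position: [0.6634, 0.1077, 0.1587]
tcp_rot: [-0.684, -0.177, 0.178, 0.684]
contact_force: [-0.0, 0.1, 0.3]
width: 0.0846
[0.66343038 0.1076959  0.15870533] [ 1.06045693e-01  5.02277727e-01  1.00922325e+00 -1.11648022e-04
  1.63162807e+00 -4.02751230e-01]
29.15155314531785
0.65 0.01 ((0.6522319316864014, 0.12519977986812592), (0.042576633393764496, 0.0033737202174961567), 26.196046829223633)
0.65 0.03 ((0.6618496775627136, 0.10672596842050552), (0.0440741702914238, 0.043637897819280624), 29.067676544189453)
0.65 0.066 ((0.661906898021698, 0.10661479830741882), (0.02978159859776497, 0.029616519808769226), 38.357566833496094)
```

View pics/w8.png

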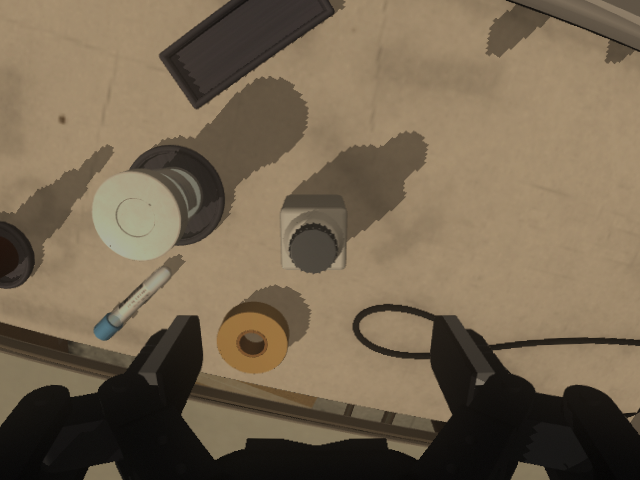

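```bash
python3 -m pendant '[[-0.05,-0.1,-0.95,0],[0,0,-0.95,0],[0,0,-0.95,0],[0,0,-0.95,0],[0,0,-0.95,0],[0,0,-0.95,0],[0,0,-0.8,0],[0,0,-0.5,0]]' 
python3 -m pendant '[[0,0,0,0],[0,0,0,0],[0,0,0,0],[0,0,0,0],[0,0,0,0],[0,0,0,0],[0,0,0,0],[0,0,0,0]]' 1 25
python3 -m pendant '[[0,0,0.5,0],[0,0,0.5,0],[0,0,0.5,0],[0,0,0.5,0],[0,0,0,0],[0,0,0,0]]'
python3 - <<'E'
from h import *
s=bot.sense();f=bot.grab_frame('wrist');save(f,'w9');print(s['position'],s['contact_force'])
for r in bot.regions_of('square_bottle','wrist')[:1]:
    p=cloud(f,r['mask'],s);zt=np.percentile(p[:,2],98);q=p[p[:,2]>zt-.006];print(zt,cv2.minAreaRect(q[:,:2].astype(np.float32)))
E
```

```text
time_s: 17.23
position: [0.6611, 0.1044, 0.0183]
tcp_rot: [-0.684, -0.177, 0.178, 0.685]
contact_force: [-0.6, -0.4, -0.1]
width: 0.0857
time_s: 17.9
position: [0.6634, 0.1053, 0.0219]
tcp_rot: [0.685, 0.179, -0.177, -0.684]
contact_force: [-0.2, -0.5, 6.2]
width: 0.0435
time_s: 18.4
position: [0.6629, 0.1053, 0.0612]
tcp_rot: [0.684, 0.179, -0.177, -0.684]
contact_force: [-0.1, 0.3, -1.1]
width: 0.0434
[0.66290339 0.10531302 0.06116771] [-0.08657129  0.3310588  -1.13141895]
0.11125528256428052 ((0.6618580222129822, 0.10745854675769806), (0.030172334983944893, 0.030231330543756485), 20.788400650024414)
```

View pics/w9.png

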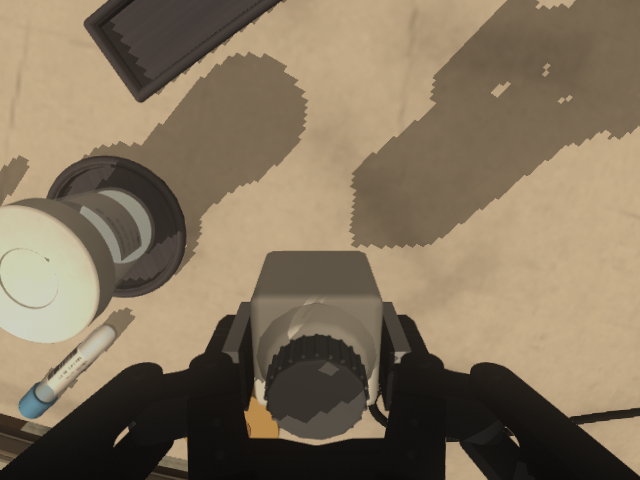

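```bash
python3 -m pendant '[[0,0,0.75,0],[0,0,0.75,0],[0,0,0.75,0],[0,0,0.75,0]]' 
python3 -m pendant '[[-0.65,0.15,0,0],[-0.9,0.21,0,0],[-0.9,0.21,0,0],[-0.9,0.21,0,0],[-0.9,0.21,0,0],[-0.9,0.21,0,0],[-0.9,0.21,0,0],[-0.9,0.21,0,0]]' 
python3 -m pendant '[[-0.9,0.21,0,0],[-0.9,0.21,0,0],[-0.9,0.21,0,0],[-0.15,0.9,0,0],[-0.15,0.9,0,0],[-0.15,0.9,0,0],[-0.15,0.9,0,0],[-0.15,0.9,0,0]]' 
python3 -m pendant '[[-0.1,0.9,0,0],[-0.1,0.9,0,0],[0,0.9,0,0],[0,0.9,0,0],[0,0.57,0,0],[0,0,0,0],[0,0,0,0]]'
python3 - <<'E'
from h import *
s=bot.sense();f=bot.grab_frame('wrist');save(f,'w10');print(s['position'],s['contact_force'])
for n in('square_bottle','square_tray'):
  for r in bot.regions_of(n,'wrist')[:1]:
    p=cloud(f,r['mask'],s);zt=np.percentile(p[:,2],98);q=p[p[:,2]>zt-.006];print(n,zt,cv2.minAreaRect(q[:,:2].astype(np.float32)),cv2.boxPoints(cv2.minAreaRect(q[:,:2].astype(np.float32))))
E
```

```text
time_s: 18.83
position: [0.6619, 0.1052, 0.1194]
tcp_rot: [-0.684, -0.177, 0.178, 0.684]
contact_force: [1.6, -0.2, -1.0]
width: 0.0436
time_s: 19.5
position: [0.522, 0.1377, 0.119]
tcp_rot: [-0.684, -0.177, 0.178, 0.684]
contact_force: [-0.5, 0.4, 0.3]
width: 0.0436
time_s: 20.17
position: [0.4537, 0.2409, 0.1192]
tcp_rot: [0.684, 0.177, -0.178, -0.684]
contact_force: [-0.0, -0.2, -0.5]
width: 0.0436
time_s: 20.75
position: [0.4501, 0.3234, 0.1193]
tcp_rot: [0.685, 0.178, -0.178, -0.684]
contact_force: [-1.1, 0.6, -1.5]
width: 0.0436
[0.45010767 0.32342066 0.11931021] [-1.0634943   0.62397629 -1.48362001]
square_bottle 0.16941181816504663 ((0.44920599460601807, 0.3251432776451111), (0.030324922874569893, 0.030445201322436333), 69.58043670654297) [[0.4296499  0.31624463]
 [0.45818198 0.30562255]
 [0.4687621  0.33404192]
 [0.44023    0.344664  ]]
square_tray 0.008958695875987051 ((0.44421958923339844, 0.33428090810775757), (0.07115136086940765, 0.048028938472270966), 28.324962615966797) [[0.40150917 0.3385405 ]
 [0.42429757 0.29626203]
 [0.48693    0.33002132]
 [0.4641416  0.3722998 ]]
```

View pics/w10.png

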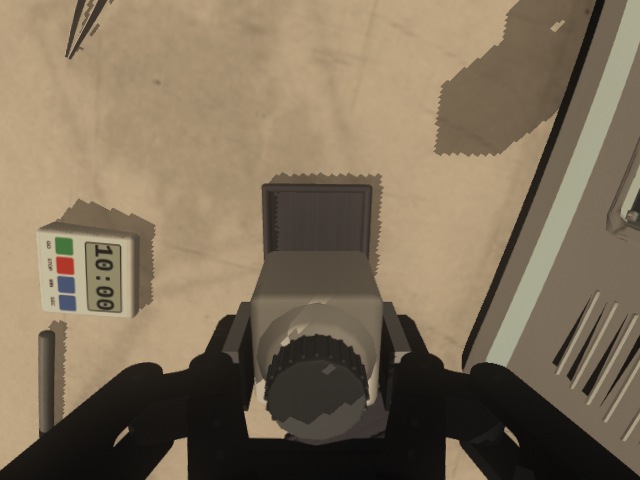

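```bash
python3 -m pendant '[[0,0,-0.8,0],[0,0,-0.9,0],[0,0,-0.9,0],[0,0,-0.7,0],[0,0,-0.5,0],[0,0,-0.4,0],[0,0,-0.3,0],[0,0,0,0]]' 
python3 -m pendant '[[0,0,-0.15,0],[0,0,-0.05,0],[0,0,0,0]]'
python3 - <<'E'
from h import *
s=bot.sense();f=bot.grab_frame('wrist');save(f,'w11');print(s['position'],s['contact_force'])
E
```

```text
time_s: 21.57
position: [0.4501, 0.3232, 0.029]
tcp_rot: [0.685, 0.177, -0.178, -0.684]
contact_force: [-0.3, -0.6, -1.2]
width: 0.0438
time_s: 21.82
position: [0.4506, 0.3238, 0.0263]
tcp_rot: [-0.684, -0.178, 0.178, 0.684]
contact_force: [-0.6, -0.1, -0.7]
width: 0.0436
[0.4505823  0.32376692 0.02629597] [-0.64056444 -0.134775   -0.70681026]
```

View pics/w11.png

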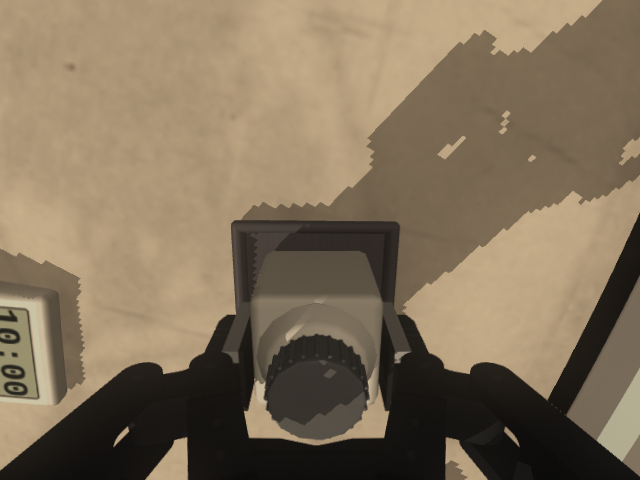

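```bash
python3 -m pendant '[[0,0,-0.08,0],[0,0,0,0],[0,0,0,0]]'
python3 -m pendant '[[0,0,0,0],[0,0,0,0],[0,0,0,0],[0,0,0,0],[0,0,0,0],[0,0,0,0]]' 0
python3 -m pendant '[[0,0,0.5,0],[0,0,0.9,0],[0,0,0.9,0],[0,0,0.9,0],[0,0,0.9,0],[0,0,0.9,0],[0,0,0.9,0],[0,0,0.9,0]]'
```

```text
time_s: 22.12
position: [0.4508, 0.324, 0.025]
tcp_rot: [-0.684, -0.178, 0.177, 0.685]
contact_force: [1.8, 1.0, 1.8]
width: 0.0437
time_s: 22.62
position: [0.4503, 0.3236, 0.0242]
tcp_rot: [0.684, 0.178, -0.178, -0.684]
contact_force: [0.0, 0.4, -0.3]
width: 0.0853
time_s: 23.28
position: [0.4503, 0.3236, 0.1622]
tcp_rot: [-0.684, -0.178, 0.178, 0.684]
contact_force: [0.4, -0.0, 0.8]
width: 0.0854
```

```bash
python3 -m pendant '[[0,-0.86,0,-0.35],[0.1,-0.86,0,-0.35],[0.2,-0.86,0,-0.35],[0.3,-0.86,0,-0.35],[0.3,-0.86,0,-0.35],[0.3,-0.86,0,-0.35],[0.3,-0.86,0,-0.35],[0.3,-0.86,0,-0.35]]' 
python3 -m pendant '[[0.3,-0.86,0,-0.35],[0.3,-0.86,0,-0.35],[0.3,-0.86,0,-0.35],[0.3,-0.86,0,-0.35],[0.3,-0.86,0,-0.35],[0.3,-0.86,0,-0.35],[0.4,-0.86,0,-0.35],[0.4,-0.86,0,-0.35]]' 
python3 -m pendant '[[0.5,-0.86,0,-0.35],[0.5,-0.86,0,-0.35],[0.4,-0.86,0,-0.35],[0.5,-0.86,-0.5,-0.35],[0,0,-0.5,0],[0,0,0,0],[0,0,0,0]]'
python3 - <<'E'
from h import *
from scipy.spatial.transform import Rotation as R
s=bot.sense();f=bot.grab_frame('wrist');save(f,'w12');print(s['position'],s['q'])
M=R.from_quat(s['tcp_rot']).as_matrix();print(np.degrees(np.arctan2(M[1,0],M[0,0])))
for r in bot.regions_of('sample_tube','wrist')[:1]:
    q=cloud(f,r['mask'],s);q=q[q[:,2]>.006];c=q[:,:2].mean(0);u=np.linalg.svd(q[:,:2]-c,full_matrices=False)[2][0];a=(q[:,:2]-c)@u;b=(q[:,:2]-c)@[-u[1],u[0]]
    print(r['confidence'],'axis',np.degrees(np.arctan2(u[1],u[0])),a.min(),a.max(),'mid',c+u*(a.min()+a.max())/2, b.min(),b.max(),q[:,2].max(),cv2.minAreaRect(q[:,:2].astype(np.float32)))
E
```

```text
time_s: 23.95
position: [0.4866, 0.1852, 0.1613]
tcp_rot: [-0.704, -0.061, 0.06, 0.705]
contact_force: [0.5, 0.5, 0.3]
width: 0.085
time_s: 24.62
position: [0.5386, 0.0475, 0.1613]
tcp_rot: [-0.705, 0.058, -0.059, 0.705]
contact_force: [-0.3, -0.5, -0.1]
width: 0.0855
time_s: 25.2
position: [0.5757, -0.0199, 0.14]
tcp_rot: [-0.697, 0.117, -0.116, 0.698]
contact_force: [0.4, 0.2, 0.5]
width: 0.0851
[ 0.57573498 -0.01987595  0.13998573] [-9.87324003e-02  2.41764354e-01  1.37451604e+00  2.57949176e-04
  1.52689644e+00  2.32066171e-01]
-18.954027499132525
0.92 axis -109.14192432994996 -0.044024443494473445 0.04426138191007388 mid [ 0.56476882 -0.02443925] -0.007814963801282094 0.00774228023490185 0.017822770283527467 ((0.5648117661476135, -0.024446476250886917), (0.0882740467786789, 0.015556917525827885), 70.75029754638672)
```

View pics/w12.png

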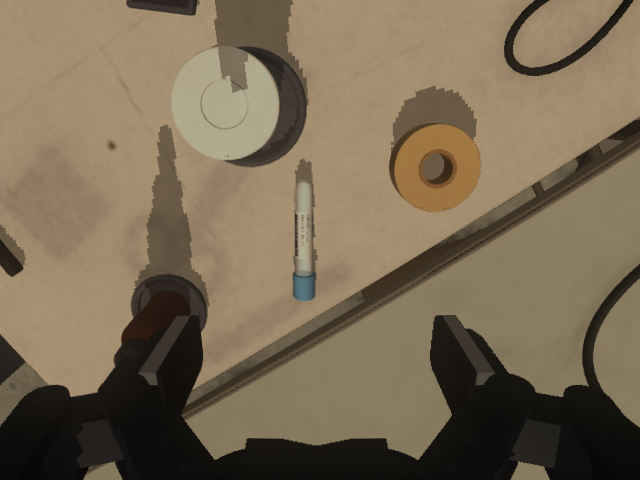

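```bash
python3 -m pendant '[[-0.3,-0.15,-0.9,0],[-0.25,-0.15,-0.9,0],[0,0,-0.9,0],[0,0,-0.9,0],[0,0,-0.9,0],[0,0,-0.9,0],[0,0,-0.7,0],[0,0,-0.2,0]]' 
python3 -m pendant '[[0,0,0,0],[0,0,0,0]]'
python3 - <<'E'
from h import *
s=bot.sense();f=bot.grab_frame('wrist');save(f,'w13');print(s['position'])
for r in bot.regions_of('sample_tube','wrist')[:1]:
    q=cloud(f,r['mask'],s);q=q[q[:,2]>.006];print(cv2.minAreaRect(q[:,:2].astype(np.float32)))
E
```

```text
time_s: 25.97
position: [0.5641, -0.0255, 0.0126]
tcp_rot: [0.698, -0.117, 0.115, -0.697]
contact_force: [-0.6, 0.5, -0.1]
width: 0.0855
time_s: 26.13
position: [0.566, -0.026, 0.0156]
tcp_rot: [-0.697, 0.116, -0.117, 0.697]
contact_force: [0.6, 0.3, 0.3]
width: 0.0853
[ 0.56595597 -0.02604675  0.01556586]
((0.5634462237358093, -0.02382662147283554), (0.08833153545856476, 0.016617894172668457), 72.3638687133789)
```

View pics/w13.png

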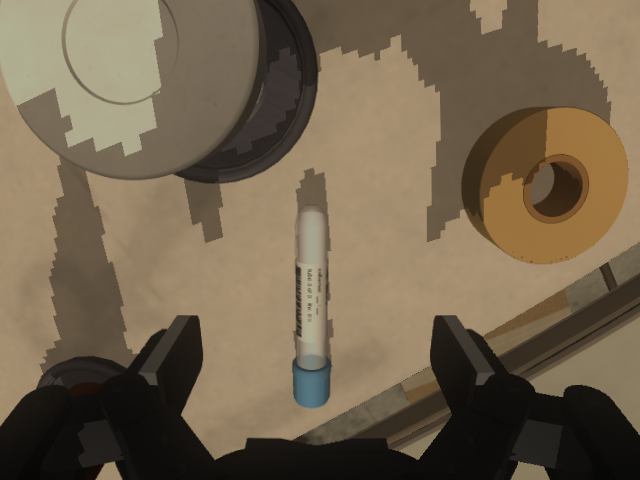

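```bash
python3 -m pendant '[[-0.09,0,-0.2,0],[0,0,-0.2,0],[0,0,0,0],[0,0,0,0]]' 
python3 -m pendant '[[0,0,0,0],[0,0,0,0],[0,0,0,0],[0,0,0,0],[0,0,0,0],[0,0,0,0],[0,0,0,0],[0,0,0,0]]' 1 20
```

```text
time_s: 26.57
position: [0.5633, -0.0263, 0.006]
tcp_rot: [0.697, -0.117, 0.116, -0.697]
contact_force: [-0.3, -1.0, 0.4]
width: 0.0857
time_s: 27.23
position: [0.5637, -0.0264, 0.0064]
tcp_rot: [-0.697, 0.117, -0.117, 0.697]
contact_force: [-0.4, 0.1, -0.4]
width: 0.0093
```

```bash
python3 -m pendant '[[0,0,0.3,0],[0,0,0.5,0],[0,0,0.6,0],[0,0,0.6,0],[0,0,0.5,0],[0,0,0,0],[0,0,0,0]]'
python3 - <<'E'
from h import *
s=bot.sense();f=bot.grab_frame('wrist');save(f,'w14');print(s['position'],s['width'])
for r in bot.regions_of('sample_tube','wrist')[:1]:
    q=cloud(f,r['mask'],s);zt=np.percentile(q[:,2],99);c=q[:,:2].mean(0);u=np.linalg.svd(q[:,:2]-c,full_matrices=False)[2][0];a=(q[:,:2]-c)@u
    print(zt,cv2.minAreaRect(q[:,:2].astype(np.float32)))
    for k in np.arange(-.05,.05,.01):
        m=(a>=k)&(a<k+.01)
        if m.sum()>3: print(round(k,2),np.percentile(q[m,2],[50,95]))
E
```

```text
time_s: 27.82
position: [0.5642, -0.0264, 0.0575]
tcp_rot: [-0.697, 0.116, -0.118, 0.697]
contact_force: [-0.5, -0.5, -1.6]
width: 0.0093
[ 0.56415088 -0.02642453  0.05751666] 0.00926063008247176
0.0680230192335038 ((0.557894229888916, -0.041271861642599106), (0.12533898651599884, 0.016840830445289612), 70.7336654663086)
-0.04 [0.06153268 0.06383049]
-0.03 [0.06276599 0.06423919]
-0.02 [0.06310246 0.0646801 ]
-0.01 [0.06363987 0.0651341 ]
0.0 [0.06413357 0.06525741]
0.01 [0.06442213 0.06606054]
0.02 [0.06463622 0.06608767]
0.03 [0.06655178 0.06780323]
0.04 [0.06644026 0.0677847 ]
```

View pics/w14.png

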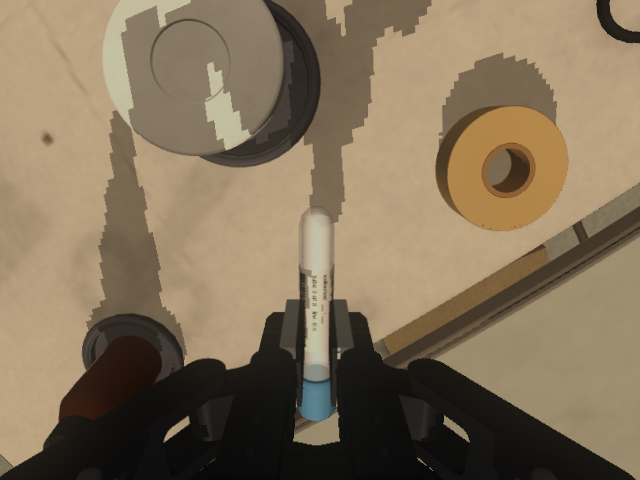

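```bash
python3 -m pendant '[[0,0,0.7,0.5],[0,0,0.7,1],[0,0,0.7,1],[0,0,0.7,1],[0,0,0.7,1],[0,0,0.7,1],[0,0,0.7,1],[0,0,0,1]]'
python3 -m pendant '[[0,0,0,1],[0,0,0,1],[0,0,0,1],[0,0,0,1],[0,0,0,1],[0,0,0,1],[0,0,0,1],[0,0,0,1]]'
python3 -m pendant '[[0,0.3,0,1],[0,0.7,0,1],[0,0.9,0,1],[0,0.9,0,1],[0,0.9,0,1],[0,0.9,0,1],[0,0.9,0,1],[0,0.9,0,1]]'
python3 -m pendant '[[0,0.9,0,1],[-0.1,0.9,0,0.34],[-0.28,0.9,0,0],[0,0.9,0,0],[0,0.7,0,0],[0,0.47,0,0],[0,0,0,0],[0,0,0,0]]'
cat > t.py <<'E'
from h import *
import sys
from scipy.spatial.transform import Rotation as R
s=bot.sense();f=bot.grab_frame('wrist');save(f,sys.argv[1]);print(s['position'],s['width'],s['q'],s['contact_force'])
M=R.from_quat(s['tcp_rot']).as_matrix();print('yaw',np.degrees(np.arctan2(M[1,0],M[0,0])))
for n in('sample_tube','long_tray'):
  for r in bot.regions_of(n,'wrist')[:1]:
    q=cloud(f,r['mask'],s);
    if n=='long_tray': q=q[q[:,2]<.014]
    rc=cv2.minAreaRect(q[:,:2].astype(np.float32));print(n,r['confidence'],np.percentile(q[:,2],99),rc);print(np.round(cv2.boxPoints(rc),4).tolist())
E
python3 t.py w15
```

```text
time_s: 28.58
position: [0.5645, -0.0265, 0.1568]
tcp_rot: [0.679, 0.201, -0.199, -0.678]
contact_force: [0.4, -0.6, 0.7]
width: 0.0096
time_s: 29.25
position: [0.5631, -0.0263, 0.1532]
tcp_rot: [-0.508, -0.49, 0.491, 0.51]
contact_force: [0.2, 0.9, -0.3]
width: 0.0093
time_s: 29.92
position: [0.5631, 0.1025, 0.1532]
tcp_rot: [-0.224, -0.67, 0.671, 0.225]
contact_force: [0.1, -0.4, -1.2]
width: 0.0095
time_s: 30.58
position: [0.556, 0.1969, 0.1539]
tcp_rot: [-0.172, -0.686, 0.686, 0.172]
contact_force: [-0.7, -1.3, 0.1]
width: 0.0097
[0.55595779 0.19689003 0.15387274] 0.009691388948961212 [ 2.77903131e-01  2.69659397e-01  1.31339471e+00 -3.04907495e-04
  1.55935535e+00 -2.37171994e+00] [-0.73464286 -1.2875351   0.05506688]
yaw 151.8124176375765
sample_tube 0.83 0.16384919090238498 ((0.569981575012207, 0.22573578357696533), (0.15561531484127045, 0.026762347668409348), 65.3902359008789)
[[0.5253999829292297, 0.16060000658035278], [0.5497000217437744, 0.149399995803833], [0.6144999861717224, 0.29089999198913574], [0.5902000069618225, 0.3019999861717224]]
long_tray 0.7 0.009011752142830226 ((0.556675910949707, 0.20161694288253784), (0.11938422173261642, 0.04648621380329132), 62.12078094482422)
[[0.5081999897956848, 0.15970000624656677], [0.5493000149726868, 0.1379999965429306], [0.6050999760627747, 0.2434999942779541], [0.5640000104904175, 0.2651999890804291]]
```

View pics/w15.png

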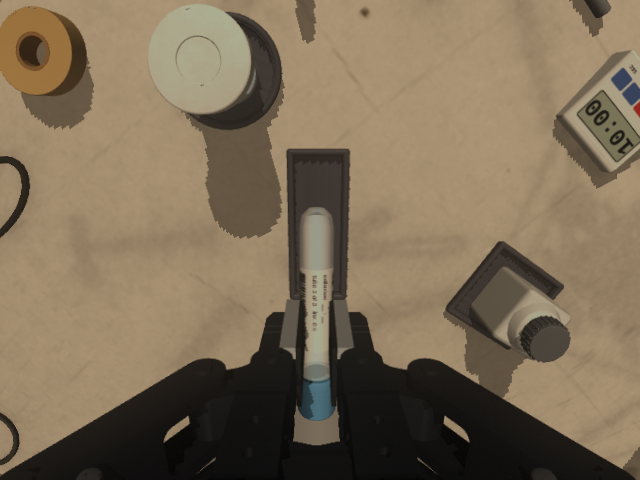

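```bash
cat >> t.py <<'E'
r=bot.regions_of('sample_tube','wrist')[0];q=cloud(f,r['mask'],s);z0=s['position'][2];q=q[(q[:,2]>z0-.008)&(q[:,2]<z0+.016)]
D=np.array([M[0,2],M[1,2]]);J=np.array([M[0,0],M[1,0]]);a=(q[:,:2]-s['position'][:2])@D;b=(q[:,:2]-s['position'][:2])@J
print('tube along z',np.percentile(a,[0,1,99,100]),'jaw',np.percentile(b,[1,50,99]))
r=bot.regions_of('long_tray','wrist')[0];q=cloud(f,r['mask'],s);q=q[q[:,2]<.014];a=(q[:,:2]-s['position'][:2])@D;b=(q[:,:2]-s['position'][:2])@J
print('tray along z',np.percentile(a,[0,1,99,100]),'jaw',np.percentile(b,[0,1,50,99,100]))
E
python3 t.py w16
```

```text
[0.55614247 0.19615071 0.15424714] 0.009502879851139213 [ 2.76540589e-01  2.68780243e-01  1.31368389e+00 -1.60876491e-04
  1.55938216e+00 -2.37157632e+00] [-0.93296947  0.21713111 -0.20763429]
yaw 151.7260281766606
sample_tube 0.81 0.16422356656735795 ((0.555388331413269, 0.19445356726646423), (0.0880323126912117, 0.014271323569118977), 62.05234909057617)
[[0.5285000205039978, 0.15889999270439148], [0.541100025177002, 0.15219999849796295], [0.5823000073432922, 0.23000000417232513], [0.5697000026702881, 0.23669999837875366]]
long_tray 0.86 0.009168396747163335 ((0.5558408498764038, 0.1999647468328476), (0.11489927768707275, 0.046186164021492004), 61.716331481933594)
[[0.5083000063896179, 0.16030000150203705], [0.5490000247955322, 0.13840000331401825], [0.6033999919891357, 0.23960000276565552], [0.5626999735832214, 0.2615000009536743]]
tube along z [-0.04218007 -0.04019529  0.04499369  0.04587079] jaw [-0.00569918  0.00020143  0.00629641]
tray along z [-0.06066299 -0.05834256  0.05352146  0.05423468] jaw [-0.02102285 -0.02007313  0.00443278  0.02409612  0.0251662 ]
```

```bash
python3 -m pendant '[[0.05,0.25,-0.8,0],[0,0,-0.95,0],[0,0,-0.95,0],[0,0,-0.95,0],[0,0,-0.95,0],[0,0,-0.9,0],[0,0,-0.7,0],[0,0,-0.3,0]]'
python3 -m pendant '[[0,0,0,0],[0,0,0,0]]'; python3 t.py w17
```

```text
time_s: 31.65
position: [0.5557, 0.2015, 0.0218]
tcp_rot: [-0.171, -0.685, 0.686, 0.174]
contact_force: [0.2, -0.2, -0.1]
width: 0.0096
time_s: 31.82
position: [0.5572, 0.202, 0.0249]
tcp_rot: [0.172, 0.686, -0.686, -0.172]
contact_force: [0.2, 0.4, -0.1]
width: 0.0096
[0.55723117 0.20202779 0.02485317] 0.009585006102701427 [ 2.85497402e-01  3.99703188e-01  1.42236776e+00  5.29854168e-05
  1.31914092e+00 -2.36361491e+00] [ 0.22176136  0.40358588 -0.07122307]
yaw 151.78219730849375
sample_tube 0.96 0.034918089820664286 ((0.5639133453369141, 0.21420720219612122), (0.11937681585550308, 0.01577850617468357), 60.493133544921875)
[[0.5275999903678894, 0.16609999537467957], [0.5414000153541565, 0.15839999914169312], [0.6001999974250793, 0.2623000144958496], [0.5863999724388123, 0.27000001072883606]]
long_tray 0.78 0.00903381946907734 ((0.5446881651878357, 0.17898550629615784), (0.06901900470256805, 0.04497774690389633), 61.85546875)
[[0.5085999965667725, 0.15919999778270721], [0.5482000112533569, 0.1378999948501587], [0.5807999968528748, 0.1987999975681305], [0.541100025177002, 0.2199999988079071]]
tube along z [-0.04251957 -0.04015843  0.04489796  0.04579592] jaw [-0.00577607  0.00020363  0.00652074]
tray along z [-0.00830374 -0.00502583  0.06027074  0.06074059] jaw [-0.02236613 -0.02165372 -0.00064019  0.02178112  0.02261762]
```

View pics/w17.png

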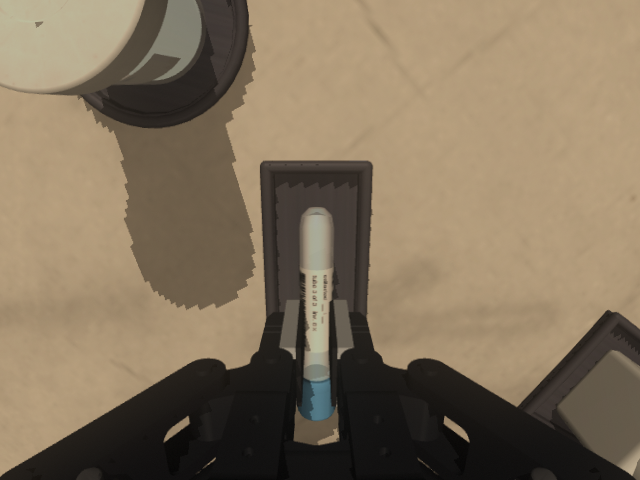

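```bash
python3 -m pendant '[[0,0,-0.3,0],[0,0,-0.2,0],[0,0,-0.15,0],[0,0,-0.07,0],[0,0,0,0],[0,0,0,0]]'
```

```text
time_s: 32.57
position: [0.5569, 0.202, 0.0097]
tcp_rot: [-0.172, -0.686, 0.686, 0.172]
contact_force: [0.3, -0.5, -0.8]
width: 0.0096
```

```bash
python3 -m pendant '[[0,0,0,0],[0,0,0,0],[0,0,0,0],[0,0,0,0],[0,0,0,0],[0,0,0,0]]' 0.4
python3 -m pendant '[[0,0,0.4,0],[0,0,0.9,0],[0,0,0.9,0],[0,0,0.9,0],[0,0,0.9,0],[0,0,0.9,0],[0,0,0.9,0],[0,0,0.9,0]]'; python3 t.py w18
```

```text
time_s: 33.07
position: [0.557, 0.202, 0.01]
tcp_rot: [0.172, 0.686, -0.686, -0.172]
contact_force: [-0.7, 1.3, 0.8]
width: 0.0511
time_s: 33.73
position: [0.5569, 0.202, 0.1456]
tcp_rot: [0.173, 0.686, -0.686, -0.172]
contact_force: [0.5, 0.3, 0.1]
width: 0.0521
[0.55693443 0.20202997 0.14560832] 0.052086540767531435 [ 2.85627669e-01  2.81214472e-01  1.31632343e+00  8.21663351e-05
  1.54340741e+00 -2.36358912e+00] [0.49390345 0.31306679 0.11629373]
yaw 151.7888078633713
sample_tube 0.57 0.019644807944991946 ((0.5564346313476562, 0.20006504654884338), (0.08750374615192413, 0.0163742508739233), 62.32381057739258)
[[0.5289000272750854, 0.16509999334812164], [0.54339998960495, 0.1574999988079071], [0.5839999914169312, 0.23499999940395355], [0.5695000290870667, 0.2425999939441681]]
long_tray 0.96 0.009221346239241545 ((0.5564055442810059, 0.20234297215938568), (0.12031769752502441, 0.046208057552576065), 61.887168884277344)
[[0.5077000260353088, 0.16019999980926514], [0.5483999848365784, 0.13840000331401825], [0.6050999760627747, 0.24449999630451202], [0.5644000172615051, 0.2662999927997589]]Traceback (most recent call last):
  File "t.py", line 13, in <module>
    print('tube along z',np.percentile(a,[0,1,99,100]),'jaw',np.percentile(b,[1,50,99]))
                         ~~~~~~~~~~~~~^^^^^^^^^^^^^^^^
    return _quantile_unchecked(
        a, q, axis, out, overwrite_input, method, keepdims, weights)
    return _ureduce(a,
                    func=_quantile_ureduce_func,
    ...<5 lines>...
                    overwrite_input=overwrite_input,
                    method=method)
    r = func(a, **kwargs)
    result = _quantile(arr,
                       quantiles=q,
    ...<2 lines>...
                       out=out,
                       weights=wgt)
    slices_having_nans = np.isnan(arr[-1, ...])
                                  ~~~^^^^^^^^^
IndexError: index -1 is out of bounds for axis 0 with size 0
```

View pics/w18.png

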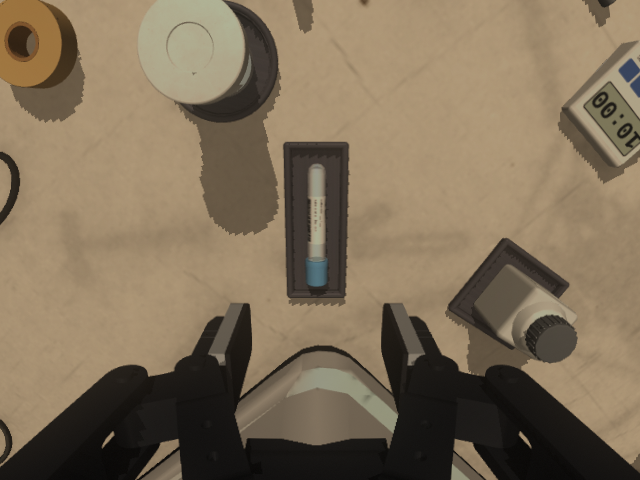

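```bash
python3 -m pendant '[[0,0,0.9,0],[0,0,0.9,0],[0,0,0.9,0],[-0.3,-0.9,0.6,0],[-0.3,-0.9,0,0],[-0.3,-0.9,0,0],[-0.3,-0.9,0,0],[-0.3,-0.9,0,0]]'
python3 -m pendant '[[-0.3,-0.9,0,0],[-0.3,-0.9,0,0],[-0.3,-0.9,0,0],[-0.3,-0.9,0,0],[-0.2,-0.9,0,0],[-0.2,-0.9,0,0],[-0.2,-0.9,0,0],[-0.2,-0.9,0,0]]'
python3 -m pendant '[[0,-0.9,0,0],[0,-0.9,0,0],[0,-0.9,0,0],[0,-0.9,0,0],[0,-0.9,0,0],[0,-0.9,0,0],[0,-0.9,0,0],[0,0,0,0]]'
python3 - <<'E'
from h import *
N="specimen_cup dropper_bottle square_bottle sample_tube wide_round_tray small_round_tray square_tray long_tray tape_roll bench_timer".split()
for cam in('top','scene'):
    f=bot.grab_frame(cam);save(f,cam+'9')
    for n in N:
        for r in bot.regions_of(n,cam)[:1]:
            p=cloud(f,r['mask'])
            if len(p)==0: continue
            zt=np.percentile(p[:,2],98);q=p[p[:,2]>zt-.006][:,:2].astype(np.float32);rc=cv2.minAreaRect(q)
            print(cam,n,round(r['confidence'],2),'ztop %.4f'%zt,np.round(rc[0],4),np.round(rc[1],4),round(rc[2],1))
E
```

```text
time_s: 34.6
position: [0.526, 0.1112, 0.2082]
tcp_rot: [-0.171, -0.685, 0.686, 0.173]
contact_force: [0.3, 0.3, -0.4]
width: 0.0513
time_s: 35.27
position: [0.4861, -0.0327, 0.2083]
tcp_rot: [-0.171, -0.686, 0.686, 0.173]
contact_force: [-0.8, -1.1, 0.9]
width: 0.0511
time_s: 35.93
position: [0.4961, -0.1303, 0.2089]
tcp_rot: [-0.187, -0.675, 0.689, 0.188]
contact_force: [0.1, -0.6, -0.6]
width: 0.0511
top specimen_cup 0.83 ztop 0.0771 [0.5607 0.0754] [0.0531 0.0536] 61.0
top dropper_bottle 0.77 ztop 0.1085 [ 0.4475 -0.043 ] [0.0103 0.0111] 26.4
top wide_round_tray 0.98 ztop 0.0111 [0.5535 0.078 ] [0.0747 0.0592] 72.2
top small_round_tray 0.64 ztop 0.0104 [ 0.4478 -0.0386] [0.0507 0.0589] 89.9
top square_tray 0.79 ztop 0.0109 [0.4519 0.3247] [0.0712 0.0703] 28.3
top long_tray 0.71 ztop 0.0102 [0.5581 0.2016] [0.1171 0.045 ] 61.7
top tape_roll 0.92 ztop 0.0213 [ 0.6668 -0.0015] [0.0552 0.0572] 64.5
top bench_timer 0.65 ztop 0.0222 [0.3213 0.2256] [0.0565 0.0622] 20.9
scene specimen_cup 0.59 ztop 0.0763 [0.5583 0.0744] [0.0548 0.0545] 83.1
scene dropper_bottle 0.56 ztop 0.1059 [ 0.4438 -0.0419] [0.0101 0.0087] 25.8
scene square_bottle 0.6 ztop 0.0753 [0.4482 0.3254] [0.0292 0.03  ] 37.7
scene sample_tube 0.96 ztop 0.0196 [0.5541 0.2005] [0.0835 0.015 ] 63.6
scene small_round_tray 0.72 ztop 0.0107 [ 0.4431 -0.0403] [0.0592 0.0548] 37.9
scene square_tray 0.94 ztop 0.0096 [0.448  0.3244] [0.0709 0.0707] 28.7
scene long_tray 0.85 ztop 0.0099 [0.5548 0.2006] [0.1159 0.0488] 62.7
scene tape_roll 0.66 ztop 0.0208 [ 0.6693 -0.0054] [0.0575 0.0469] 69.4
scene bench_timer 0.66 ztop 0.0218 [0.3156 0.2245] [0.0499 0.0635] 22.4
```

View pics/top9.png

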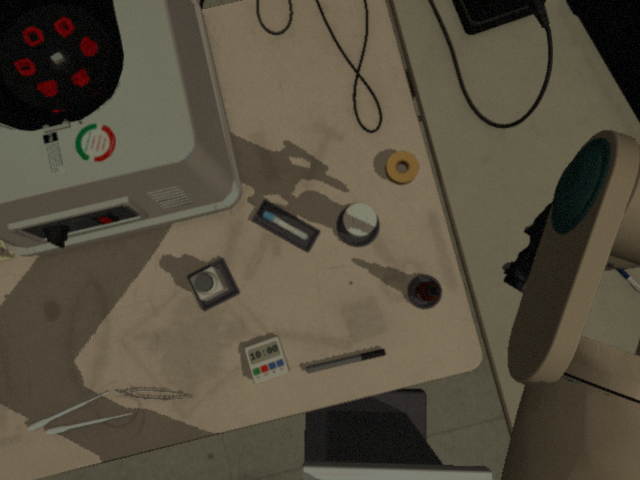

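View pics/scene9.png

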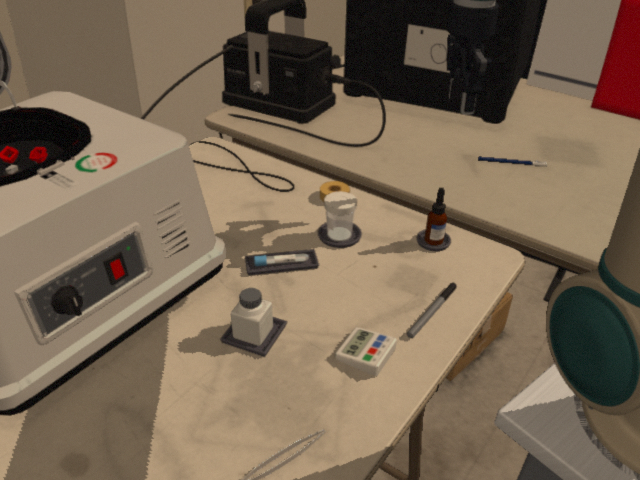

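Run:
```python
from h import *
s=bot.sense();print(s['q'],s['qd'],s['contact_force']);print(bot.close_job())
```

```text
[-0.31729362  0.02468318  1.47223217 -0.01878086  1.64437814 -2.92548867] [ 0.00168557  0.00020781 -0.00044556 -0.00203281 -0.00178125  0.00113518] [-1.0178953  -0.50275328 -0.28848278]
the job is handed in; nothing more can be done
None
```

I put all four containers in their matching trays in the order listed (cup, dropper bottle, square bottle, tube) and handed the job in after about 36 s of robot time.

- **Placement:** The last top and scene views show the cup, dropper bottle and square bottle upright and the tube flat along its tray. Each is within about 3 mm of its tray's centre.
- **Heights:** The tops read 3 to 4 mm higher than on the table for the cup, square bottle and tube, as they should on the tray floors. The dropper bottle read 2.7 to 3.4 mm higher.
- **Bystanders:** The top view shows the tape roll and the timer unmoved, to under 1 mm. The scene camera put the tape roll 6 mm from its first reading there, but it was then partly hidden behind the cup; I trust the top view.
- **Missed detections:** In the final top picture the networks did not report the square bottle or the tube. I confirmed both in that picture by eye, and with the scene camera; the tube was also measured with the wrist camera after release.
- **Joint limit:** The final retreat was cut short because joint 6 stopped at -2.925, just inside its -2.93 limit. The arm was standing still, clear of everything, when I handed in.
- **Tube direction:** The tube lies turned end for end from how I found it, because I turned it half round to keep the wrist camera away from the centrifuge.

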